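Roll a bar into the V-block and up to its stop

TASK

Roll the round steel bar along the bench by pushing on its side with the fingertips, up the ramp of the V-block until it drops into the groove, then push on its end so that it slides along the groove until it meets the stop plate. Only push the bar, never lift it, and leave everything else on the bench where it stands.

Things in the scene. Friction and masses are not known exactly. Their poses are not given: they have to be found in the camera images.
- bar: Round polished steel bar on the bench, 32 mm in diameter, 130 mm long, about 0.4 kg, slippery; rolls easily and may roll on after a push. Origin at its centre; x along its length; y and z turn as it rolls. It starts on the V-block's -y side, up to 0.15 rad askew to the groove, its +x end 25 to 50 mm short of the stop plate's face along the block's x.
- vblock: Dark steel V-block with a ramp, fixed to the bench, 180 x 150 mm. Origin on the bench below the groove's middle, z up. The 90 degree groove runs along x from -85 to +85 mm; its bottom line is at y = 0, 3 mm above the bench. The ramp is on its -y side, the far jaw (+y side) is 34 mm high and stops the rolling. The end at -x (toward the robot) is open.
- vblock_lip (a point): Middle of the lip between ramp and groove, at x = 0, y = -18, z = 18 mm in the V-block's frame. The ramp, as long as the groove, climbs from the bench at y = -96 mm to this lip (flat from y = -20 to -16). Let go on the ramp, the bar rolls back; past the lip it drops into the groove by itself.
- vblock_stop (a point): Point on the inner face of the upright steel stop plate that closes the groove's +x end (away from the robot), at x = +85, y = 0, z = 25 mm in the V-block's frame. The plate is 44 mm high, 10 mm thick and spans y = -16 to +42 mm.
- vblock_seat (a point): Where the bar's centre lies when it rests in the groove with its end against the stop plate: x = +20, y = 0, z = 25.6 mm in the V-block's frame; axes as the V-block's.
- vial_2: Bystander: small screw-cap vial with black cap, 28 mm wide, 62 mm tall, beyond the bar's path. Origin at the centre of its underside.
- cap_1: Bystander: blue screw cap, 36 mm wide, 22 mm high, between the robot and the bar's path. Origin at the centre of its underside.
- tip_box: Bystander: box with white lid, 100 x 66 x 57 mm, left of the V-block. Origin at the centre of its underside.
- petri_dish: Bystander: round clear dish, 60 mm wide, 13 mm high, left of the V-block. Origin at the centre of its underside.
- beaker: Bystander: clear beaker, 53 mm wide, 66 mm tall, at the right. Origin at the centre of its underside.
- marker_1: Bystander: felt marker with black cap, 130 mm long, 15 mm thick, lying near the right front. Origin at the centre of its underside.
- flask_09: Bystander: conical flask with blue cap, 69 mm wide, 123 mm tall, at the far right. Origin at the centre of its underside.
- tape_roll: Bystander: roll of tape lying flat, 104 mm wide, 25 mm high, at the far right. Origin at the centre of its underside.
Things that resemble listed ones, but are neither listed nor needed, are in the scene too. Of the things shaped like the bar, the steel one is meant. Of the things that look like the vblock, the larger one is meant.

How it is judged:
By the outcome, as a careful person would: the job done as asked, in the order asked, and still so for the second after the job is handed in, with the robot touching nothing.
It also fails if it takes over 61 s, if anything falls off the work surface, if the arm or the gripper's body presses on something with over 40 N, if the wrist force passes 120 N, or if a joint passes its speed limit or range.

ROBOT

A 6-joint arm with a two-finger parallel gripper is mounted at the origin on a cart in front of the work surface, level with it; the furniture and walls round the work are solid. World frame = base frame: x ahead of the robot, y to its left, z up, the work surface at z = 0. Lengths are in mm, angles in rad, forces in N, time in s.
With the tool pointing down it reaches from about 275 to 1000 mm from the base axis. Payload 8.4 kg.
Tool frame: the origin (TCP) lies between the finger pads; the fingertips stand 8 mm ahead of it and the grasp point (between the pads) lies 11 mm behind it (tcp_to_tips is the distance from the TCP to the fingertips, in mm); z points along the fingers, y is the line along which they close (so a half turn about z gives the same grasp; the last joint's range is limited). The gripper opens to 85 mm and grips with 20 to 120 N. Pads are 22 mm wide; open, the fingers measure 114 mm over their backs; the gripper's body (76 mm by 85 mm) begins 54 mm behind the grasp point. The pads swing forward as they close: fully open they stand 13 mm farther back than shut.
Start: joints at [-1.167, 0.353, 1.633, -0, 1.155, -0.002], TCP at [246.72, -574.245, 239.281] pointing down, gripper open.
Joint ranges: [-2.63, 2.63], [-0.92, 2.1], [0.06, 2.66], [-1.3, 4.44], [0, 2.69], [-3.02, 3.02]. Speed limits (rad/s): [2.22, 2.22, 2.79, 3.14, 3.14, 3.14].

INTERFACE

Orientations are given as [roll, pitch, yaw] about the fixed x, y, z axes, in that order (R = Rz(yaw) Ry(pitch) Rx(roll)).
In Python, from rig import * gives the robot as it stands.
- The arm moves only by the tool step_arm, never from a script. Its argument "motion" is a list of rows, each an object with "claw": the finger opening in mm, from 0 to 85.4; "delta_pos": the shift along the tool's x, y, z in mm, a list of three; "turn": the turn about the tool's z in rad. In form: [{"claw": claw, "delta_pos": [dx, dy, dz], "turn": turn}, ...]. A call has 1 to 8 rows; each row shifts and turns the commanded pose from where the row before left it, along the tool's axes as they then stand; what a row does not reach is not made up. A row lasts 1/12 s, in which the tool goes at most 41.7 mm and 7.16 degrees, less where a joint would pass 70% of its speed; a pose out of reach is approached as far as the arm can. A call is refused whole if a number of a shift passes 41.7 or a number of a turn 0.125, either way. A call with a gripper value outside its range is refused whole. The fingers move at their own pace and stop on an object; "force" is the grip in N (left out, the last holds). Time passes only in rows, so rows that do not move let the fingers close. It gives the time, the measured TCP pose, the force, the opening and the grip force at its end, in the units of the state.
- sense(): the state, without advancing time (a new reading comes with each control period).
- grab_frame(name): name is "scene" or "top" or "wrist"; returns a dict with "img" (420x560x3 uint8, red, green, blue), "vertical_fov" (degrees; the focal length in pixels is half the picture's height over the tangent of half this angle, whatever the lens; pixels are square), "cx", "cy" (the principal point, pixels), "R" (3x3) and "t" (3): a world point X has camera coordinates R X + t. Camera axes: x right, y down, z forward; pixel columns grow to the right and rows downward; lengths in mm; the calibration is good to about 2 mm. A picture is of the moment at which its call begins. There is no depth.
- sign_off(): hands the job in; it is judged then, once.
The state is a dict: "clock": time; "qpos": joint angles; "qvel": joint speeds; "joint_efforts": joint torques, N m; "eef_pos": TCP position; "tcp_rot": TCP orientation; "contact_force": force on the tool from outside, world axes, zero at the start; "wrist_torque": the same for the moment, N m; "opening": opening from 0.0 (shut) to 1.0 (fully open); "grasp_force": force on a finger pad.
Only numpy, scipy, OpenCV 4.12 (cv2) and the standard library are available. Lean on these libraries where they do the work, as an engineer would, in place of code of your own. Each camera call takes 0.05 s, during which the arm holds its last target. There are 200 camera calls.

## Working session

There is one attempt and no reset: what is moved stays moved. The work goes in short steps, Python scripts to look and compute and a tool call to move; the robot and the scene stay as the last step left them, time stands still between calls to the robot, and variables do not carry over. Pictures are saved under pics/ and viewed, at most 10 in all, crops included, and the job is handed in when it is done.

Besides the shell and the picture viewer there is one more tool, called as name([rows], argument=value, ...), one row to a line, values as JSON. step_arm: Moves the arm, as the interface text tells. Its arguments: {"type":"object","properties":{"motion":{"type":"array","items":{"type":"object","properties":{"claw":{"type":"number"},"delta_pos":{"type":"array","items":{"type":"number"}},"turn":{"type":"number"}}}},"force":{"type":"number"}},"required":["motion"]}

```bash
mkdir -p pics; cat > h.py <<'E'
from rig import *
import numpy as np, cv2, json
def save(n,f):
    d=grab_frame(n); cv2.imwrite(f'pics/{f}.png',d['img'][:,:,::-1])
    np.savez(f'pics/{f}.npz',**{k:d[k] for k in d}); return d
def ray(f,u,v,z):
    d=np.load(f'pics/{f}.npz'); F=210/np.tan(np.radians(float(d['vertical_fov']))/2)
    R,t=d['R'],d['t']; c=-R.T@t; r=R.T@np.array([(u-d['cx'])/F,(v-d['cy'])/F,1])
    return c+r*(z-c[2])/r[2]
def proj(f,X):
    d=np.load(f'pics/{f}.npz'); F=210/np.tan(np.radians(float(d['vertical_fov']))/2)
    p=d['R']@np.array(X)+d['t']; return [round(float(F*p[0]/p[2]+d['cx']),1),round(float(F*p[1]/p[2]+d['cy']),1)]
E
python3 - <<'E'
from h import *
for n in('top','scene'):
    d=save(n,n+'0'); print(n,d['img'].shape,-d['R'].T@d['t'])
a=cv2.imread('pics/top0.png');cv2.imwrite('pics/top0b.png',cv2.resize(a,(800,600),interpolation=2))
print(sense())
E
```

```text
top (420, 560, 3) [ 436.73599694   22.82732325 1762.66660121]
scene (420, 560, 3) [-484.01698296  678.55924397  844.21710469]
{'clock': 0.1, 'qpos': array([-1.16738439e+00,  3.53582169e-01,  1.63406909e+00,  3.58091151e-05,
        1.15520742e+00, -2.40342095e-03]), 'qvel': array([ 0.00054449, -0.00196623,  0.00011292,  0.00076238,  0.00175736,
        0.00060132]), 'joint_efforts': array([ 4.11087767e-04, -6.06357837e+01, -3.42821181e+01, -5.97472109e-06,
        3.89466702e-03, -3.99608155e-05]), 'eef_pos': array([ 246.57105486, -573.84309106,  238.6307148 ]), 'tcp_rot': array([-3.14032671e+00, -3.57853581e-05,  4.05800859e-01]), 'contact_force': array([-0.0428253 , -0.38738531,  0.00382594]), 'wrist_torque': array([-0.02051611,  0.02859629,  0.05026595]), 'grasp_force': 0.0, 'opening': 0.9989147289843744}
```

View pics/top0b.png

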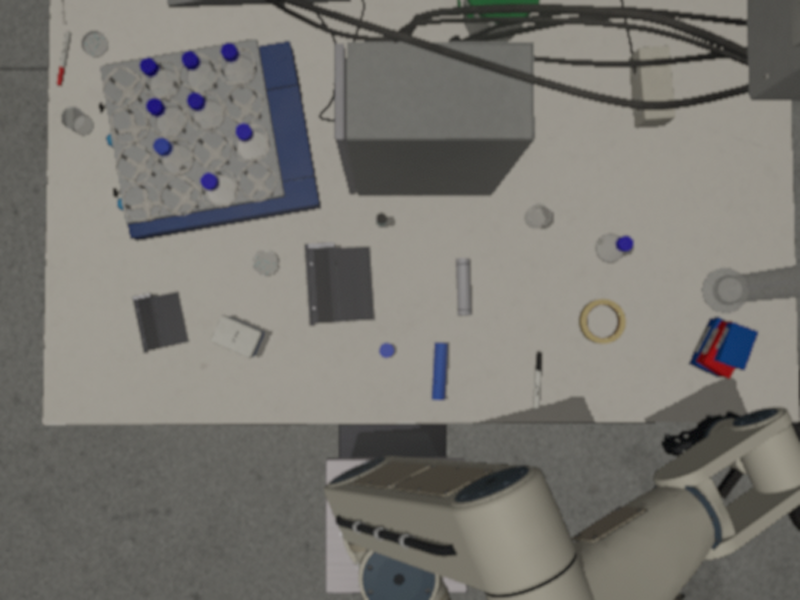

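View pics/scene0.png

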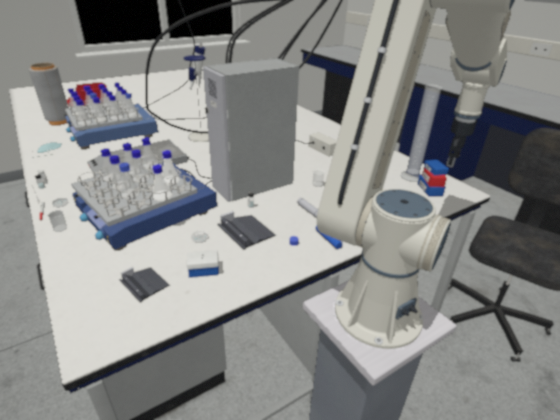

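The top picture (800x600) shows two bar shapes: grey steel at (463,287) and blue at (440,371). The grey one fits "steel". It also shows two V-blocks: one at (340,284) and a smaller one at (160,320). The larger one, with its ramp facing the bar, is meant. I'll confirm both in a crop.

```bash
python3 - <<'E'
from h import *
a=cv2.imread('pics/top0.png')[150:290,190:370]
cv2.imwrite('pics/c1.png',cv2.resize(a,None,fx=4.4,fy=4.2857,interpolation=cv2.INTER_CUBIC)[:600,:800])
E
```

```text
(no output)
```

View pics/c1.png

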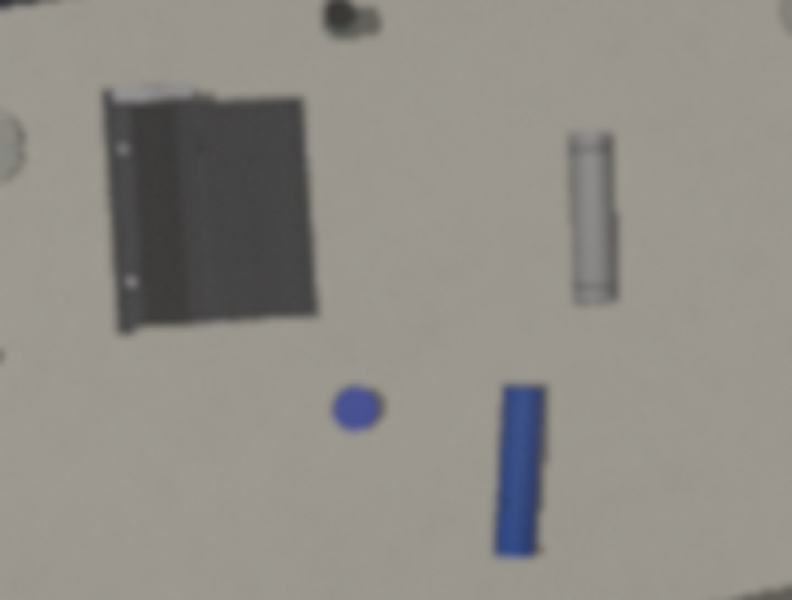

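The crop shows the steel bar with ends at (590,132) and (596,303). The V-block's ramp foot runs from (302,98) to (317,315), with the stop plate at the top left (150,93). The blue cap is at (357,408).

```bash
python3 - <<'E'
from h import *
f=lambda U,V,z:ray('top0',190+U/4.4-.5,150+V/4.2857-.5,z)
b1,b2=f(590,132,16),f(596,303,16);r1,r2=f(302,98,0),f(317,315,0)
for n,p in dict(b1=b1,b2=b2,r1=r1,r2=r2,jawT=f(106,90,44),jawB=f(124,333,34),stopR=f(213,97,18),lipB=f(190,325,18),cap=f(357,408,22),vial=f(338,12,62),blueTL=f(503,385,16),blueTR=f(545,385,16)).items(): print(n,p.round(1))
for p,q in((b1,b2),(r1,r2)):
    d=p-q;print(np.linalg.norm(d),np.arctan2(d[1],d[0]))
E
```

```text
b1 [ 609.2 -154.4   16. ]
b2 [ 478.7 -157.8   16. ]
r1 [637.7  59.9   0. ]
r2 [470.6  49.1   0. ]
jawT [639.1 202.2  44. ]
jawB [456.9 189.8  34. ]
stopR [636.6 125.6  18. ]
lipB [463.  142.7  18. ]
cap [399.8  19.6  22. ]
vial [694.8  32.4  62. ]
blueTL [416.7 -88.5  16. ]
blueTR [ 416.5 -119.5   16. ]
130.57360049639138 0.026138011714971796
167.42297610969183 0.06453076053032934
```

step_arm([
  {"claw": 50, "delta_pos": [0, 0, 0], "turn": -0.12},
  {"claw": 50, "delta_pos": [0, 0, 0], "turn": -0.12},
  {"claw": 50, "delta_pos": [0, 0, 0], "turn": -0.12},
  {"claw": 50, "delta_pos": [0, 0, 0], "turn": -0.12},
  {"claw": 50, "delta_pos": [0, 0, 0], "turn": -0.12},
  {"claw": 50, "delta_pos": [0, 0, 0], "turn": -0.12},
  {"claw": 50, "delta_pos": [0, 0, 0], "turn": -0.12},
  {"claw": 50, "delta_pos": [0, 0, 0], "turn": -0.12},
])

```text
clock: 0.77
eef_pos: [246.6, -574.0, 238.8]
tcp_rot: [-3.141, -0.001, 1.372]
contact_force: [-0.1, 0.8, -0.1]
opening: 0.585
grasp_force: 0.0
```

step_arm([
  {"claw": 50, "delta_pos": [0, 0, 0], "turn": -0.12},
  {"claw": 50, "delta_pos": [0, 0, 0], "turn": -0.11},
  {"claw": 50, "delta_pos": [28, 25, 0], "turn": 0},
  {"claw": 50, "delta_pos": [28, 25, 0], "turn": 0},
  {"claw": 50, "delta_pos": [28, 25, 0], "turn": 0},
  {"claw": 50, "delta_pos": [28, 25, 0], "turn": 0},
  {"claw": 50, "delta_pos": [28, 25, 0], "turn": 0},
  {"claw": 50, "delta_pos": [28, 25, 0], "turn": 0},
])

```text
clock: 1.43
eef_pos: [393.1, -400.9, 239.0]
tcp_rot: [-3.141, -0.0, 1.595]
contact_force: [0.1, -1.1, 0.0]
opening: 0.59
grasp_force: 0.0
```

step_arm([
  {"claw": 50, "delta_pos": [28, 25, 0], "turn": 0},
  {"claw": 50, "delta_pos": [28, 25, 0], "turn": 0},
  {"claw": 50, "delta_pos": [28, 25, 0], "turn": 0},
  {"claw": 50, "delta_pos": [28, 25, 0], "turn": 0},
  {"claw": 50, "delta_pos": [28, 25, 0], "turn": 0},
  {"claw": 50, "delta_pos": [28, 25, 0], "turn": 0},
  {"claw": 50, "delta_pos": [0, 0, 0], "turn": 0},
  {"claw": 50, "delta_pos": [0, 0, 0], "turn": 0},
])

```text
clock: 2.1
eef_pos: [539.1, -229.2, 238.8]
tcp_rot: [-3.141, -0.0, 1.599]
contact_force: [-0.8, -1.2, -0.6]
opening: 0.586
grasp_force: 0.0
```

```bash
python3 - <<'E'
from h import *
import rig
print([n for n in dir(rig) if not n.startswith('_')], globals().get('tcp_to_tips'))
s=sense();print(s['clock'],s['eef_pos'],s['tcp_rot'],s['opening'],s['contact_force'],s['qpos'])
d=save('wrist','w1');print(-d['R'].T@d['t'],d['vertical_fov'])
E
```

```text
['MotionError', 'grab_frame', 'sense', 'sign_off', 'tcp_to_tips'] 8.0
2.1 [ 539.05412382 -229.17862955  238.81836577] [-3.14092983e+00 -2.96617152e-04  1.59913180e+00] 0.5855315885004873 [-0.75532334 -1.17815173 -0.63589877] [-4.04553130e-01  2.93263350e-01  1.71956407e+00 -9.72424494e-06
  1.12949134e+00 -4.32884542e-01]
[ 537.20222798 -148.0263328   374.15773493] 66.13234833471749
```

View pics/w1.png

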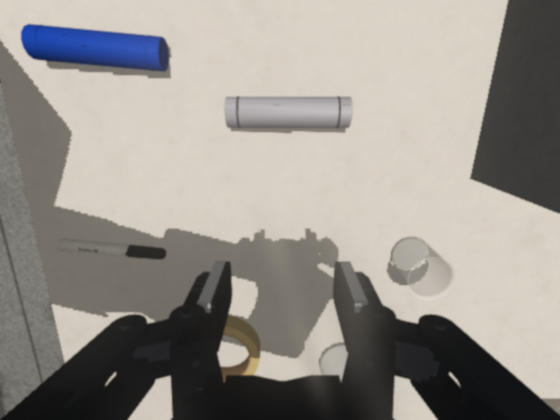

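The wrist picture shows the steel bar lying from (226,112) to (352,111), with the beaker at (415,265) to the right of the fingers. I'll take one look at the V-block from above before pushing.

step_arm([
  {"claw": 50, "delta_pos": [40, 0, 0], "turn": 0},
  {"claw": 50, "delta_pos": [40, 0, 0], "turn": 0},
  {"claw": 50, "delta_pos": [40, 0, 0], "turn": 0},
  {"claw": 50, "delta_pos": [40, 0, 0], "turn": 0},
  {"claw": 50, "delta_pos": [40, 0, 0], "turn": 0},
  {"claw": 50, "delta_pos": [40, 0, 0], "turn": 0},
  {"claw": 50, "delta_pos": [0, 0, 0], "turn": 0},
  {"claw": 50, "delta_pos": [0, 0, 0], "turn": 0},
])

```text
clock: 2.82
eef_pos: [531.7, 9.6, 239.2]
tcp_rot: [-3.141, 0.0, 1.598]
contact_force: [0.3, -0.7, -0.1]
opening: 0.585
grasp_force: 0.0
```

```bash
python3 - <<'E'
from h import *
d=save('wrist','w2')
b1,b2=ray('w1',352,111,16),ray('w1',226,112,16);d=b1-b2
print(b1,b2,np.linalg.norm(d),d[1]/d[0],'beaker',ray('w1',432,280,0),ray('w1',410,250,66))
a=cv2.imread('pics/w2.png');cv2.imwrite('pics/w2b.png',cv2.resize(a,(800,600),interpolation=2))
E
```

```text
[ 611.05764465 -152.49071717   16.        ] [ 477.42336921 -157.27467269   16.        ] 133.71987811576716 0.035798865953163 beaker [ 739.73498275 -361.33719961    0.        ] [ 674.80828948 -288.93167177   66.        ]
```

View pics/w2b.png

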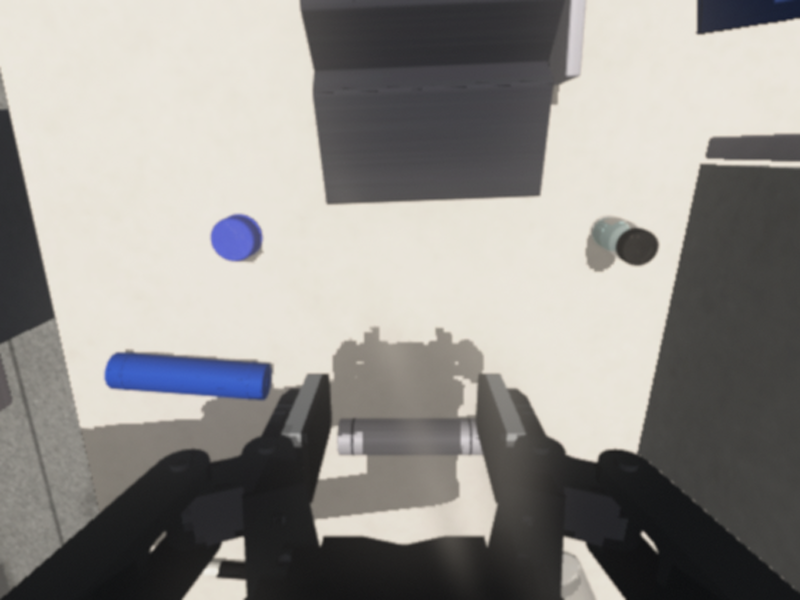

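The larger V-block's ramp foot runs from (327,204) to (541,195). The lip lies around (315,82) to (552,75), and the stop plate is at (575,40).

```bash
python3 - <<'E'
from h import *
f=lambda U,V,z:ray('w2',U*.7-.15,V*.7-.15,z)
for n,p in dict(footB=f(327,204,0),footT=f(541,195,0),lip1B=f(315,99,17),lip1T=f(550,86,17),lip0B=f(315,70,18),stopTopR=f(581,76,44),stopTopL=f(568,76,44),lipT=f(552,65,18),cap=f(236,240,22),vialb=f(607,228,0)).items(): print(n,p.round(1))
o=np.array([547,149.,0]);y=.064;R=np.array([[np.cos(y),-np.sin(y),0],[np.sin(y),np.cos(y),0],[0,0,1]])
for p in((-85,-96,0),(85,-96,0),(-85,-20,18),(-85,-16,18),(85,-20,18),(85,-16,44),(95,-16,44),(-85,0,3),(-85,20,34)):
    print(p,[round(c/.7,0) for c in proj('w2',o+R@p)])
E
```

```text
footB [469.7  47.5   0. ]
footT [640.   59.2   0. ]
lip1B [465.8 123.1  17. ]
lip1T [632.3 136.   17. ]
lip0B [466.5 141.7  18. ]
stopTopR [644.  139.1  44. ]
stopTopL [635.5 138.9  44. ]
lipT [631.7 149.3  18. ]
cap [402.4  20.8  22. ]
vialb [696.8  34.5   0. ]
(-85, -96, 0) [325.0, 203.0]
(85, -96, 0) [538.0, 195.0]
(-85, -20, 18) [311.0, 98.0]
(-85, -16, 18) [311.0, 92.0]
(85, -20, 18) [551.0, 88.0]
(85, -16, 44) [564.0, 76.0]
(95, -16, 44) [579.0, 76.0]
(-85, 0, 3) [312.0, 70.0]
(-85, 20, 34) [300.0, 28.0]
```

step_arm([
  {"claw": 50, "delta_pos": [-38, 1.5, 0], "turn": 0},
  {"claw": 50, "delta_pos": [-38, 1.5, 0], "turn": 0},
  {"claw": 50, "delta_pos": [-38, 1.5, 0], "turn": 0},
  {"claw": 50, "delta_pos": [-38, 1.5, 0], "turn": 0},
  {"claw": 50, "delta_pos": [-38, 1, 0], "turn": 0},
  {"claw": 50, "delta_pos": [-36, 1, 0], "turn": 0},
  {"claw": 50, "delta_pos": [0, 0, 36], "turn": 0},
  {"claw": 50, "delta_pos": [0, 0, 36], "turn": 0},
])

```text
clock: 3.53
eef_pos: [546.3, -222.2, 168.3]
tcp_rot: [3.137, 0.003, 1.59]
contact_force: [0.8, 0.5, -1.0]
opening: 0.586
grasp_force: 0.0
```

step_arm([
  {"claw": 50, "delta_pos": [0, 0, 36], "turn": 0},
  {"claw": 50, "delta_pos": [0, 0, 36], "turn": 0},
  {"claw": 50, "delta_pos": [0, 0, 30], "turn": 0},
  {"claw": 50, "delta_pos": [0, 0, 20], "turn": 0},
  {"claw": 50, "delta_pos": [0, 0, 15], "turn": 0},
  {"claw": 50, "delta_pos": [0, 0, 10], "turn": 0},
  {"claw": 50, "delta_pos": [0, 0, 5], "turn": 0},
  {"claw": 50, "delta_pos": [0, 0, 0], "turn": 0},
])

```text
clock: 4.2
eef_pos: [545.0, -217.8, 14.5]
tcp_rot: [-3.14, -0.0, 1.594]
contact_force: [0.4, -0.5, -0.1]
opening: 0.591
grasp_force: 0.0
```

```bash
python3 - <<'E'
from h import *
print(sense()['eef_pos'])
save('wrist','w3')
a=cv2.imread('pics/w3.png');cv2.imwrite('pics/w3b.png',cv2.resize(a,(800,600),interpolation=2))
E
```

```text
[ 544.96067093 -217.75411502   14.54675671]
```

View pics/w3b.png

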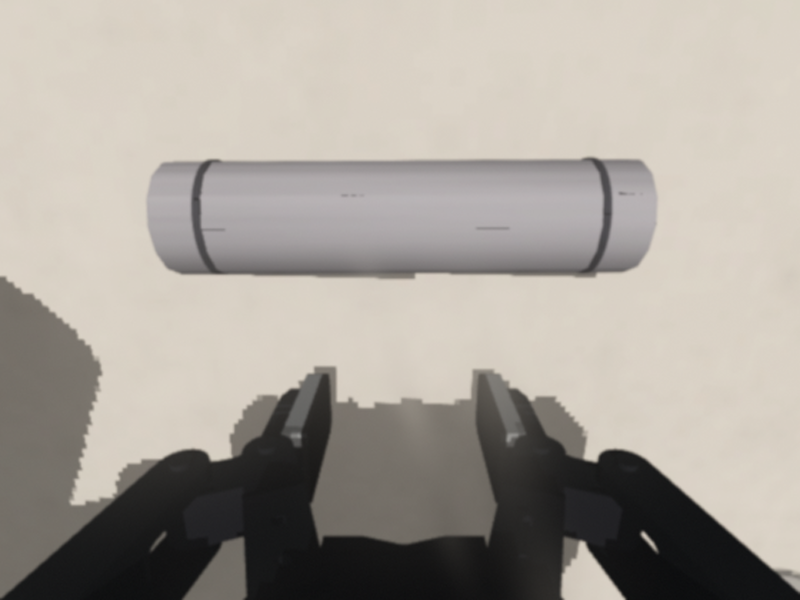

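The bar is square in front of both fingertips, spanning (150,215) to (655,215), and the fingertips end at about row 370. I'll start pushing gently.

step_arm([
  {"claw": 50, "delta_pos": [6, 0, 0], "turn": 0},
  {"claw": 50, "delta_pos": [6, 0, 0], "turn": 0},
  {"claw": 50, "delta_pos": [6, 0, 0], "turn": 0},
  {"claw": 50, "delta_pos": [6, 0, 0], "turn": 0},
  {"claw": 50, "delta_pos": [4, 0, 0], "turn": 0},
  {"claw": 50, "delta_pos": [3, 0, 0], "turn": 0},
  {"claw": 50, "delta_pos": [3, 0, 0], "turn": 0},
  {"claw": 50, "delta_pos": [3, 0, 0], "turn": 0},
])

```text
clock: 4.92
eef_pos: [545.1, -179.3, 15.4]
tcp_rot: [3.141, 0.0, 1.596]
contact_force: [0.7, -1.2, -0.1]
opening: 0.586
grasp_force: 0.2
```

step_arm([
  {"claw": 50, "delta_pos": [3, 0, 0], "turn": 0},
  {"claw": 50, "delta_pos": [4, 0, 0], "turn": -0.006},
  {"claw": 50, "delta_pos": [4, 0, 0], "turn": -0.006},
  {"claw": 50, "delta_pos": [5, 0, 0], "turn": -0.006},
  {"claw": 50, "delta_pos": [5, 0, 0], "turn": -0.006},
  {"claw": 50, "delta_pos": [5, 0, 0], "turn": -0.006},
  {"claw": 50, "delta_pos": [5, 0, 0], "turn": -0.006},
  {"claw": 50, "delta_pos": [6, 0, 0], "turn": -0.006},
])

```text
clock: 5.58
eef_pos: [543.4, -142.3, 15.3]
tcp_rot: [3.142, 0.0, 1.638]
contact_force: [0.3, -0.3, -0.7]
opening: 0.582
grasp_force: 0.0
```

step_arm([
  {"claw": 50, "delta_pos": [6, 0, 0], "turn": 0},
  {"claw": 50, "delta_pos": [6, 0, 0], "turn": 0},
  {"claw": 50, "delta_pos": [6, 0, 0], "turn": 0},
  {"claw": 50, "delta_pos": [6, 0, 0], "turn": 0},
  {"claw": 50, "delta_pos": [6, 0, 0], "turn": 0},
  {"claw": 50, "delta_pos": [6, 0, 0], "turn": 0},
  {"claw": 50, "delta_pos": [6, 0, 0], "turn": 0},
  {"claw": 50, "delta_pos": [6, 0, 0], "turn": 0},
])

```text
clock: 6.25
eef_pos: [540.1, -94.2, 15.3]
tcp_rot: [3.142, 0.0, 1.638]
contact_force: [-1.0, 0.4, 0.5]
opening: 0.581
grasp_force: 0.1
```

```bash
python3 - <<'E'
from h import *
s=sense();print(s['eef_pos'],s['tcp_rot'],s['contact_force'])
save('wrist','w4')
E
```

```text
[540.12283582 -94.19303716  15.29102772] [3.14154967e+00 9.09196794e-06 1.63786305e+00] [-1.00298586  0.37661411  0.49266811]
```

View pics/w4.png

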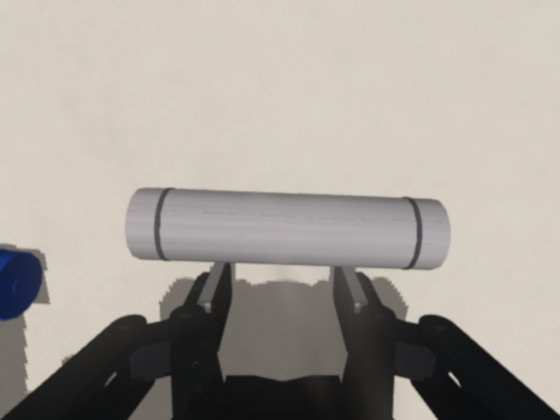

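The bar is just ahead of the fingertips and slightly askew (left end (126,225), right end (450,235)). On the ramp it will lean back onto both fingers, so I'll keep pushing.

step_arm([
  {"claw": 50, "delta_pos": [6, 0, 0], "turn": 0},
  {"claw": 50, "delta_pos": [6, 0, 0], "turn": 0},
  {"claw": 50, "delta_pos": [6, 0, 0], "turn": 0},
  {"claw": 50, "delta_pos": [6, 0, 0], "turn": 0},
  {"claw": 50, "delta_pos": [6, 0, 0], "turn": 0},
  {"claw": 50, "delta_pos": [6, 0, 0], "turn": 0},
  {"claw": 50, "delta_pos": [6, 0, 0], "turn": 0},
  {"claw": 50, "delta_pos": [6, 0, 0], "turn": 0},
])

```text
clock: 6.97
eef_pos: [536.9, -46.3, 15.3]
tcp_rot: [3.142, -0.0, 1.638]
contact_force: [1.0, -0.5, -0.6]
opening: 0.589
grasp_force: 0.1
```

step_arm([
  {"claw": 50, "delta_pos": [6, 0, 0], "turn": 0},
  {"claw": 50, "delta_pos": [6, 0, 0], "turn": 0},
  {"claw": 50, "delta_pos": [6, 0, 0], "turn": 0},
  {"claw": 50, "delta_pos": [6, 0, 0], "turn": 0},
  {"claw": 50, "delta_pos": [6, 0, 0], "turn": 0},
  {"claw": 50, "delta_pos": [6, 0, 0], "turn": 0},
  {"claw": 50, "delta_pos": [6, 0, 0], "turn": 0},
  {"claw": 50, "delta_pos": [6, 0, 0], "turn": 0},
])

```text
clock: 7.63
eef_pos: [533.7, 1.6, 15.3]
tcp_rot: [3.142, -0.0, 1.638]
contact_force: [0.1, 0.0, -0.2]
opening: 0.591
grasp_force: 0.1
```

```bash
python3 - <<'E'
from h import *
s=sense();print(s['eef_pos'],s['tcp_rot'],s['contact_force'])
save('wrist','w5')
E
```

```text
[533.68463404   1.5519307   15.28483233] [ 3.14157716e+00 -1.43328886e-05  1.63776268e+00] [ 0.0789035   0.02882696 -0.19231012]
```

View pics/w5.png

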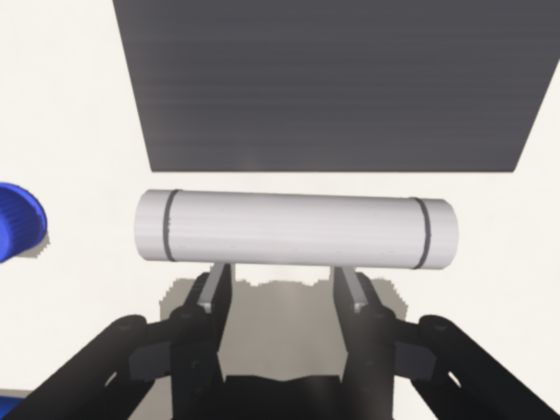

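The tool is square to the ramp foot (row 171) and the bar is right in front of it. Now up the ramp.

step_arm([
  {"claw": 50, "delta_pos": [6, 0, 0], "turn": 0},
  {"claw": 50, "delta_pos": [6, 0, 0], "turn": 0},
  {"claw": 50, "delta_pos": [6, 0, -0.7], "turn": 0},
  {"claw": 50, "delta_pos": [6, 0, -1.4], "turn": 0},
  {"claw": 50, "delta_pos": [6, 0, -1.4], "turn": 0},
  {"claw": 50, "delta_pos": [6, 0, -1.4], "turn": 0},
  {"claw": 50, "delta_pos": [6, 0, -1.4], "turn": 0},
  {"claw": 50, "delta_pos": [6, 0, -1.4], "turn": 0},
])

```text
clock: 8.35
eef_pos: [530.6, 49.4, 23.2]
tcp_rot: [3.141, 0.0, 1.638]
contact_force: [-0.1, -3.7, 0.8]
opening: 0.59
grasp_force: 1.4
```

```bash
python3 - <<'E'
from h import *
s=sense();print(s['eef_pos'],s['tcp_rot'],s['contact_force'])
save('wrist','w6')
E
```

```text
[530.55118078  49.43496032  23.22983246] [3.14137579e+00 4.88846966e-05 1.63781571e+00] [-0.05709164 -3.68362921  0.80620424]
```

View pics/w6.png

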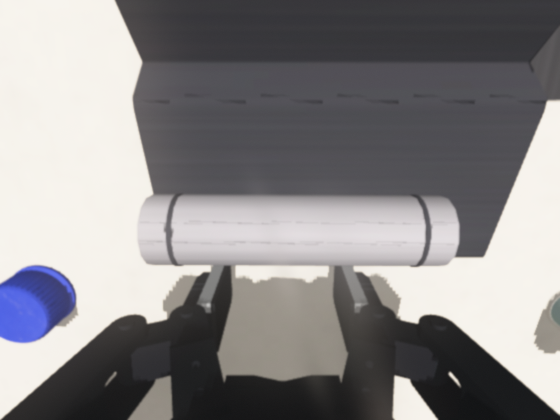

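The bar is now square on both fingertips and on the ramp, with the lip at rows 62 to 98. About 54 mm remain to the lip.

step_arm([
  {"claw": 50, "delta_pos": [6, 0, -1.4], "turn": 0},
  {"claw": 50, "delta_pos": [6, 0, -1.4], "turn": 0},
  {"claw": 50, "delta_pos": [6, 0, -1.4], "turn": 0},
  {"claw": 50, "delta_pos": [6, 0, -1.4], "turn": 0},
  {"claw": 50, "delta_pos": [6, 0, -1.4], "turn": 0},
  {"claw": 50, "delta_pos": [6, 0, -1.4], "turn": 0},
  {"claw": 50, "delta_pos": [5, 0, -1.2], "turn": 0},
  {"claw": 50, "delta_pos": [4, 0, -1], "turn": 0},
])

```text
clock: 9.07
eef_pos: [527.5, 94.4, 33.7]
tcp_rot: [3.142, -0.0, 1.638]
contact_force: [-0.0, -3.2, 1.2]
opening: 0.585
grasp_force: 1.5
```

step_arm([
  {"claw": 50, "delta_pos": [3, 0, -0.7], "turn": 0},
  {"claw": 50, "delta_pos": [3, 0, -0.7], "turn": 0},
  {"claw": 50, "delta_pos": [3, 0, -0.5], "turn": 0},
  {"claw": 50, "delta_pos": [3, 0, 0], "turn": 0},
  {"claw": 50, "delta_pos": [3, 0, 0], "turn": 0},
  {"claw": 50, "delta_pos": [0, 0, 0], "turn": 0},
  {"claw": 50, "delta_pos": [0, 0, 0], "turn": 0},
  {"claw": 50, "delta_pos": [0, 0, 0], "turn": 0},
])

```text
clock: 9.73
eef_pos: [526.4, 108.7, 35.4]
tcp_rot: [-3.141, -0.0, 1.638]
contact_force: [0.1, -0.5, 0.0]
opening: 0.585
grasp_force: 0.0
```

```bash
python3 - <<'E'
from h import *
s=sense();print(s['eef_pos'],s['tcp_rot'],s['contact_force'])
save('wrist','w7')
E
```

```text
[526.44403476 108.72127127  35.42402225] [-3.14146824e+00 -2.53247031e-06  1.63785489e+00] [ 0.14675968 -0.50814328  0.02773914]
```

View pics/w7.png

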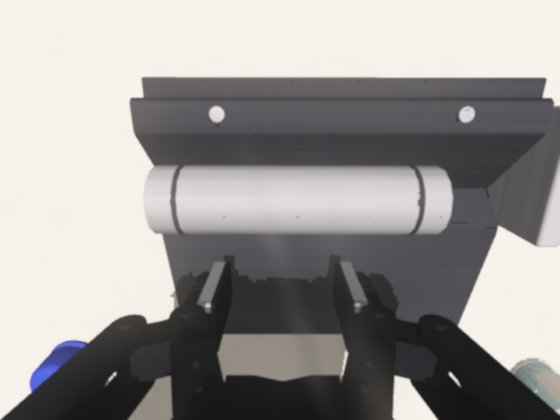

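The bar lies in the groove at (146–452, row 200), clear of the fingertips, and the contact force is zero. Next I lift, close the fingers and go round to its -x end.

step_arm([
  {"claw": 50, "delta_pos": [-5, 0, -15], "turn": 0},
  {"claw": 50, "delta_pos": [0, 0, -25], "turn": 0},
  {"claw": 50, "delta_pos": [0, 0, -25], "turn": 0},
  {"claw": 0, "delta_pos": [8, -30, 0], "turn": 0},
  {"claw": 0, "delta_pos": [12, -30, 0], "turn": 0},
  {"claw": 0, "delta_pos": [12, -30, 0], "turn": 0},
  {"claw": 0, "delta_pos": [12, -15, 0], "turn": 0},
  {"claw": 0, "delta_pos": [0, 0, 0], "turn": 0},
])

```text
clock: 10.45
eef_pos: [415.4, 141.0, 100.2]
tcp_rot: [-3.139, 0.0, 1.639]
contact_force: [0.5, 0.3, -0.7]
opening: -0.002
grasp_force: 0.0
```

```bash
python3 - <<'E'
from h import *
s=sense();print(s['eef_pos'],s['tcp_rot'],s['opening'])
o=np.array([548.5,149,0]);y=.066;R=np.array([[np.cos(y),-np.sin(y),0],[np.sin(y),np.cos(y),0],[0,0,1]])
print('tcp',R.T@(s['eef_pos']-o))
for p in((146,200),(452,200)):print(R.T@(ray('w7',*p,25.6)-o))
print('foot',R.T@(ray('w7',178,333,0)-o),'jaw',R.T@(ray('w7',131,98,34)-o),R.T@(ray('w7',553,98,34)-o))
E
```

```text
[415.36475706 140.95829728 100.22972905] [-3.13869453e+00  3.03681509e-04  1.63861082e+00] -0.0017815575656611917
tcp [-133.37574677    0.75635386  100.22972905]
[-88.19564753  -0.16871108  25.6       ]
[ 5.51770050e+01 -2.44135177e-02  2.56000000e+01]
foot [-90.67667446 -95.92691218   0.        ] jaw [-84.91149264  44.81249552  34.        ] [83.90987751 44.9541263  34.        ]
```

step_arm([
  {"claw": 0, "delta_pos": [0, 0, 25], "turn": 0},
  {"claw": 0, "delta_pos": [0, 0, 20], "turn": 0},
  {"claw": 0, "delta_pos": [0, 0, 12], "turn": 0},
  {"claw": 0, "delta_pos": [0, 0, 7], "turn": 0},
  {"claw": 0, "delta_pos": [0, 3, 0], "turn": 0},
  {"claw": 0, "delta_pos": [0, 4, 0], "turn": 0},
  {"claw": 0, "delta_pos": [0, 4, 0], "turn": 0},
  {"claw": 0, "delta_pos": [0, 3, 0], "turn": 0},
])

```text
clock: 11.12
eef_pos: [434.7, 141.8, 37.3]
tcp_rot: [3.14, -0.001, 1.638]
contact_force: [0.4, -0.4, -0.4]
opening: 0.001
grasp_force: 0.0
```

step_arm([
  {"claw": 0, "delta_pos": [0, 3, 0], "turn": 0},
  {"claw": 0, "delta_pos": [0, 3, 0], "turn": 0},
  {"claw": 0, "delta_pos": [0, 3, 0], "turn": 0},
  {"claw": 0, "delta_pos": [0, 3, 0], "turn": 0},
  {"claw": 0, "delta_pos": [0, 3, 0], "turn": 0},
  {"claw": 0, "delta_pos": [0, 3, 0], "turn": 0},
  {"claw": 0, "delta_pos": [0, 3, 0], "turn": 0},
  {"claw": 0, "delta_pos": [0, 3, 0], "turn": 0},
])

```text
clock: 11.78
eef_pos: [456.2, 142.9, 36.3]
tcp_rot: [-3.139, 0.0, 1.638]
contact_force: [-3.8, 0.8, 2.8]
opening: -0.005
grasp_force: 2.0
```

```bash
cat > loc.py <<'E'
from h import *
s=sense();print(s['clock'],s['contact_force'])
o=np.array([548.5,149,0]);y=.066;R=np.array([[np.cos(y),-np.sin(y),0],[np.sin(y),np.cos(y),0],[0,0,1]])
print('tcp',R.T@(s['eef_pos']-o))
E
python3 loc.py
```

```text
11.7833 [-3.77108772  0.79698622  2.78731922]
tcp [-9.24899964e+01  4.81934889e-02  3.62526211e+01]
```

step_arm([
  {"claw": 0, "delta_pos": [0, 3, 0], "turn": 0},
  {"claw": 0, "delta_pos": [0, 3, 0], "turn": 0},
  {"claw": 0, "delta_pos": [0, 3, 0], "turn": 0},
  {"claw": 0, "delta_pos": [0, 3, 0], "turn": 0},
  {"claw": 0, "delta_pos": [0, 3, 0], "turn": 0},
  {"claw": 0, "delta_pos": [0, 3, 0], "turn": 0},
  {"claw": 0, "delta_pos": [0, 2, 0], "turn": 0},
  {"claw": 0, "delta_pos": [0, 2, 0], "turn": 0},
])

```text
clock: 12.45
eef_pos: [479.3, 144.7, 36.5]
tcp_rot: [3.142, -0.0, 1.638]
contact_force: [-1.9, -0.0, -0.7]
opening: -0.0
grasp_force: 1.1
```

step_arm([
  {"claw": 0, "delta_pos": [0, 1, 0], "turn": 0},
  {"claw": 0, "delta_pos": [0, 1, 0], "turn": 0},
  {"claw": 0, "delta_pos": [0, 1, 0], "turn": 0},
  {"claw": 0, "delta_pos": [0, 1, 0], "turn": 0},
])

```text
clock: 12.78
eef_pos: [482.9, 144.9, 36.5]
tcp_rot: [-3.141, 0.0, 1.638]
contact_force: [-2.8, -1.0, 0.3]
opening: -0.004
grasp_force: 1.0
```

step_arm([
  {"claw": 0, "delta_pos": [0, 1, 0], "turn": 0},
  {"claw": 0, "delta_pos": [0, 1, 0], "turn": 0},
])

```text
clock: 12.95
eef_pos: [485.0, 145.1, 36.5]
tcp_rot: [-3.142, 0.0, 1.638]
contact_force: [-2.1, 0.6, 0.2]
opening: -0.001
grasp_force: 0.9
```

step_arm([
  {"claw": 0, "delta_pos": [0, 1, 0], "turn": 0},
  {"claw": 0, "delta_pos": [0, 1, 0], "turn": 0},
])

```text
clock: 13.12
eef_pos: [487.1, 145.2, 36.5]
tcp_rot: [3.142, 0.0, 1.638]
contact_force: [-1.7, -0.8, -0.1]
opening: -0.001
grasp_force: 0.9
```

step_arm([
  {"claw": 0, "delta_pos": [0, 1, 0], "turn": 0},
  {"claw": 0, "delta_pos": [0, 1, 0], "turn": 0},
])

```text
clock: 13.28
eef_pos: [489.1, 145.3, 36.5]
tcp_rot: [-3.142, 0.0, 1.638]
contact_force: [-2.4, 0.4, -0.6]
opening: 0.001
grasp_force: 1.1
```

step_arm([
  {"claw": 0, "delta_pos": [0, 1, 0], "turn": 0},
  {"claw": 0, "delta_pos": [0, 1, 0], "turn": 0},
])

```text
clock: 13.45
eef_pos: [489.4, 145.2, 36.2]
tcp_rot: [-3.138, 0.0, 1.638]
contact_force: [-9.3, 1.2, 5.9]
opening: 0.0
grasp_force: 5.1
```

The force jumped to 9 N and the TCP stalled at block x of about -59, where the stop plate should hold the bar. I'll back off and lift clear.

step_arm([
  {"claw": 0, "delta_pos": [0, -2, 0], "turn": 0},
  {"claw": 0, "delta_pos": [0, -4, 0], "turn": 0},
  {"claw": 0, "delta_pos": [0, -20, 0], "turn": 0},
  {"claw": 0, "delta_pos": [0, -20, 0], "turn": 0},
  {"claw": 0, "delta_pos": [0, -20, -20], "turn": 0},
  {"claw": 0, "delta_pos": [-20, 0, -30], "turn": 0},
  {"claw": 0, "delta_pos": [-20, 20, -30], "turn": 0},
  {"claw": 0, "delta_pos": [-20, 25, -30], "turn": 0},
])

```text
clock: 14.12
eef_pos: [471.7, 84.4, 146.6]
tcp_rot: [-3.141, 0.0, 1.639]
contact_force: [1.6, 0.8, -0.4]
opening: 0.001
grasp_force: 0.0
```

step_arm([
  {"claw": 0, "delta_pos": [-30, 25, 0], "turn": 0},
  {"claw": 0, "delta_pos": [-30, 25, 0], "turn": 0},
  {"claw": 0, "delta_pos": [-30, 20, 0], "turn": 0},
  {"claw": 0, "delta_pos": [0, 0, 0], "turn": 0},
  {"claw": 0, "delta_pos": [0, 0, 0], "turn": 0},
  {"claw": 0, "delta_pos": [0, 0, 0], "turn": 0},
])

```text
clock: 14.62
eef_pos: [548.2, -0.0, 144.8]
tcp_rot: [-3.141, -0.0, 1.637]
contact_force: [-0.2, 0.0, -0.5]
opening: -0.0
grasp_force: 0.0
```

```bash
cat >> loc.py <<'E'
d=save('wrist','w8');g=cv2.cvtColor(d['img'],cv2.COLOR_RGB2GRAY)
for zz in(25.6,38):
  row=[]
  for x in range(-60,100,2 if zz<30 else 2):
    u,v=proj('w8',o+R@(x,0,zz));i,j=int(round(v)),int(round(u))
    row.append((x,int(g[i,j]) if 0<=i<420 and 0<=j<560 else None))
  print(zz,row)
E
python3 loc.py
```

```text
14.6167 [-0.21096895  0.04366449 -0.52683113]
tcp [ -10.15541275 -148.6914208   144.78336787]
25.6 [(-60, 60), (-58, 60), (-56, 59), (-54, 60), (-52, 59), (-50, 59), (-48, 93), (-46, 169), (-44, 170), (-42, 170), (-40, 171), (-38, 170), (-36, 152), (-34, 90), (-32, 172), (-30, 172), (-28, 172), (-26, 173), (-24, 173), (-22, 174), (-20, 173), (-18, 175), (-16, 175), (-14, 175), (-12, 175), (-10, 175), (-8, 175), (-6, 175), (-4, 175), (-2, 176), (0, 177), (2, 177), (4, 176), (6, 177), (8, 177), (10, 177), (12, 177), (14, 177), (16, 178), (18, 177), (20, 178), (22, 178), (24, 179), (26, 178), (28, 178), (30, 179), (32, 178), (34, 178), (36, 178), (38, 178), (40, 178), (42, 178), (44, 177), (46, 178), (48, 178), (50, 178), (52, 178), (54, 178), (56, 178), (58, 178), (60, 178), (62, 178), (64, 179), (66, 178), (68, 178), (70, 178), (72, 178), (74, 177), (76, 92), (78, 158), (80, 179), (82, 179), (84, 180), (86, 180), (88, 180), (90, 148), (92, 142), (94, 206), (96, 205), (98, 200)]
38 [(-60, None), (-58, None), (-56, None), (-54, None), (-52, None), (-50, None), (-48, None), (-46, None), 
[... 176 characters left out ...]
one), (-16, None), (-14, None), (-12, None), (-10, None), (-8, None), (-6, None), (-4, None), (-2, None), (0, None), (2, None), (4, None), (6, None), (8, None), (10, None), (12, None), (14, None), (16, None), (18, None), (20, None), (22, None), (24, None), (26, None), (28, None), (30, None), (32, None), (34, None), (36, None), (38, None), (40, None), (42, None), (44, None), (46, None), (48, None), (50, None), (52, None), (54, None), (56, None), (58, None), (60, None), (62, None), (64, None), (66, None), (68, None), (70, None), (72, None), (74, None), (76, None), (78, None), (80, None), (82, None), (84, None), (86, None), (88, None), (90, None), (92, None), (94, None), (96, None), (98, None)]
```

The bar spans the groove right up to the plate with no dark gap, and the robot is clear of it.

```bash
python3 -c "
from rig import *
print(sign_off())"
```

```text
the job is handed in; nothing more can be done
None
```

I rolled the steel bar up the ramp into the V-block's groove and slid it against the stop plate by pushing only, then handed the job in at about 15 s of robot time with the robot clear; contact with the stop was confirmed by the force rise and a last wrist picture, but the bystanders were not checked afterwards.

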